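# Stand the balcony pots in their saucers

### The job

Stand each of the four grey pots upright in the drip saucer that matches its shape and size: large round, small round, square and oblong, each flat on the saucer's floor inside the lip, with the square and the oblong pot turned so that their sides line up with the saucer's. Let go of them all, and leave the jar and the scoop where they are.

Things in the scene. Friction and masses are not known exactly. Their poses are not given: they have to be found in the camera images.
- pot_large_round: Loose, empty, rigid grey plastic plant pot, open top, 24 to 115 g. The larger round pot: collar 68 mm diameter, body 60 mm diameter, 68 mm tall. The upper 24 mm is a vertical collar (grip it there from outside); below it the wall steps in by 4 mm to a straight body. Origin: centre of the underside, z up. x and y have no marking.
- pot_small_round: Loose, empty, rigid grey plastic plant pot, open top, 24 to 115 g. The smaller round pot: collar 44 mm diameter, body 36 mm diameter, 54 mm tall. The upper 24 mm is a vertical collar (grip it there from outside); below it the wall steps in by 4 mm to a straight body. Origin: centre of the underside, z up. x and y have no marking.
- pot_square: Loose, empty, rigid grey plastic plant pot, open top, 24 to 115 g. The square pot: collar 56 x 56 mm, body 48 x 48 mm, 62 mm tall. The upper 24 mm is a vertical collar (grip it there from outside); below it the wall steps in by 4 mm to a straight body. Origin: centre of the underside, z up. x and y are square to its sides; yaw within 0.6 rad of the world's axes.
- pot_oblong: Loose, empty, rigid grey plastic plant pot, open top, 24 to 115 g. The oblong pot: collar 50 mm (its x) by 110 mm (its y), body 42 x 102 mm, 60 mm tall. The upper 24 mm is a vertical collar (grip it there from outside); below it the wall steps in by 4 mm to a straight body. Origin: centre of the underside, z up. Long side along its y; yaw within 0.45 rad of the world's axes.
- saucer_large_round: White glazed drip saucer, stuck to the bench (does not move). The larger round saucer: 86 mm diameter outside, 78 mm inside the lip. Floor 4 mm thick, lip 4 mm thick, top of the lip 12 mm above the bench. Origin: centre of the underside, z up. x and y have no marking.
- saucer_small_round: White glazed drip saucer, stuck to the bench (does not move). The smaller round saucer: 64 mm diameter outside, 56 mm inside the lip. Floor 4 mm thick, lip 4 mm thick, top of the lip 12 mm above the bench. Origin: centre of the underside, z up. x and y have no marking.
- saucer_square: White glazed drip saucer, stuck to the bench (does not move). The square saucer: 74 x 74 mm outside, 66 x 66 mm inside the lip. Floor 4 mm thick, lip 4 mm thick, top of the lip 12 mm above the bench. Origin: centre of the underside, z up. x and y are square to its sides; yaw within 0.6 rad of the world's axes.
- saucer_oblong: White glazed drip saucer, stuck to the bench (does not move). The oblong saucer: 68 mm (its x) by 128 mm (its y) outside, 60 x 120 mm inside the lip. Floor 4 mm thick, lip 4 mm thick, top of the lip 12 mm above the bench. Origin: centre of the underside, z up. Long side along its y; yaw within 0.45 rad of the world's axes.
- jar: Bystander: closed glass jar with a steel cap, 80 mm diameter, 120 mm tall, upright beyond the work. Origin: centre of the underside, z up.
- scoop: Bystander: stainless steel scoop lying beyond the work, about 210 mm long (along its x), 56 mm wide, 36 mm high. Origin: on the bench at the back of its blade; the blade runs 110 mm to +x, the handle 100 mm to -x. (A fixed black trug, 200 x 280 mm, 160 mm high, stands beyond the work to its left, centred at x 0.80, y 0.56.)
Not all that is in view belongs to the job. What is shaped like the saucer_oblong but purple is not meant.

How it is judged (in metres and radians):
At the end, for the whole second after the job is handed in: Each pot is released and at rest in its own saucer: centres within 13 mm, underside 1 to 7 mm above the saucer's underside, tilt under 0.08 rad, under 0.02 m/s and 0.2 rad/s; sides of the square (any quarter turn) and oblong pot within 0.25 rad of the saucer's (horizontal distance between pot_large_round and saucer_large_round below 0.013 m and z of pot_large_round in the frame of saucer_large_round between 0.001 and 0.007 m and angle between each of pot_large_round, pot_small_round, pot_square, pot_oblong's own z axis and vertical below 0.08 rad and linear speed of each of pot_large_round, pot_small_round, pot_square, pot_oblong below 0.02 m/s and angular speed of each of pot_large_round, pot_small_round, pot_square, pot_oblong below 0.2 rad/s and horizontal distance between pot_small_round and saucer_small_round below 0.013 m and z of pot_small_round in the frame of saucer_small_round between 0.001 and 0.007 m and horizontal distance between pot_square and saucer_square below 0.013 m and z of pot_square in the frame of saucer_square between 0.001 and 0.007 m and (angle between the x axis of pot_square and the x axis of saucer_square, either way round below 0.25 rad or angle between the x axis of pot_square and the y axis of saucer_square, either way round below 0.25 rad) and horizontal distance between pot_oblong and saucer_oblong below 0.013 m and z of pot_oblong in the frame of saucer_oblong between 0.001 and 0.007 m and angle between the x axis of pot_oblong and the x axis of saucer_oblong, either way round below 0.25 rad); the robot touches nothing.
It fails at once if the jar is shifted by more than 30 mm (distance of jar from where it was at the start of the episode above 0.03 m).
It fails at once if the scoop is shifted by more than 30 mm (distance of scoop from where it was at the start of the episode above 0.03 m).
It also fails if it takes over 120 s, if anything falls off the work surface, if the arm or the gripper's body presses on something with over 40 N, if the wrist force passes 120 N, or if a joint passes its speed limit or range.

### The arm

A 7-joint arm with a two-finger parallel gripper is mounted at the origin on the work surface. World frame = base frame: x ahead of the robot, y to its left, z up, the work surface at z = 0. Lengths are in m, angles in degrees, forces in N, time in s.
With the tool pointing down it reaches from about 0.425 to 0.95 m from the base axis. Payload 4.7 kg.
Tool frame: the origin (TCP) lies midway between the tips of the shut fingers; the grasp point (between the pads) lies behind it (r.grasp_offset is the z of the grasp point in the tool frame, in m); z points along the fingers, y is the line along which they close (so a half turn about z gives the same grasp; the last joint's range is limited). The gripper opens to 85 mm and grips with 20 to 120 N. Pads are 22 mm wide; open, the fingers measure 114 mm over their backs; the gripper's body (76 mm by 85 mm) begins 54 mm behind the grasp point. The pads swing forward as they close: fully open they stand 13 mm farther back than shut.
Start: joints at [-72.302, 26.849, -2.785, 87.806, 1.381, 65.374, -4.715], TCP at [0.224, 0.637, 0.231] pointing down, gripper open.
Joint ranges: [-148.3, 148.3], [-19.14, 114.17], [-79.39, 73.82], [5.75, 140.21], [-59.74, 239.74], [12.07, 113.84], [-152.46, 152.46]. Speed limits (degrees/s): [147.25, 147.25, 180, 180, 180, 180, 180].

### API

Orientations are given as a 3x3 rotation matrix whose columns are the frame's x, y, z axes.
In Python, from station import get_state, eyes, ticket, r gives the robot as it stands.
- The arm moves only by the tool drive_tool, never from a script. Its argument "moves" is text: rows parted by semicolons, each of 7 numbers parted by spaces: the turn, a rotation vector about the world's x, y, z in units of 5 degrees (1.0 is 5 degrees), then the shift along the world's x, y, z in units of 30 mm (1.0 is 30 mm), then the finger opening in mm, from 0 to 85.4. A call has 1 to 5 rows; each row shifts and turns the commanded pose from where the row before left it; what a row does not reach is not made up. A row lasts 1/10 s, in which the tool goes at most 50 mm and 8.59 degrees, less where a joint would pass 70% of its speed; a pose out of reach is approached as far as the arm can. A call is refused whole if a number of a shift passes 1 or a number of a turn 1, either way. A call with a gripper value outside its range is refused whole. The fingers move at their own pace and stop on an object; "force" is the grip in N (left out, the last holds). Time passes only in rows, so rows that do not move let the fingers close. It gives the time, the measured TCP pose, the force, the opening and the grip force at its end, in the units of the state.
- get_state(): the state, without advancing time (a new reading comes with each control period).
- eyes.capture(name): name is "side" or "top" or "wrist"; returns the picture (480x640x3 uint8, red, green, blue); there is no depth.
- eyes.calibration(name): a dict with "fx", "fy", "cx", "cy" (pixels), "distortion" ([k1, k2, p1, p2, k3] as OpenCV has them; the pictures are not rectified), "R" (3x3) and "t" (3): a world point X has camera coordinates R X + t. Camera axes: x right, y down, z forward; pixel columns grow to the right and rows downward; lengths in m; the calibration is good to about 2 mm. A picture is of the moment at which its call begins: read the wrist's pose just before it. calibration takes no time and is no camera call; for the wrist camera it gives the pose at the moment of the call.
- ticket.finish_job(): hands the job in; it is judged then, once.
The state is a dict: "clock": time; "qpos": joint angles; "qd": joint speeds; "effort": joint torques, N m; "ee_pos": TCP position; "tcp_rot": TCP orientation; "force": force on the tool from outside, world axes, zero at the start; "ft_torque": the same for the moment, N m; "opening": opening from 0.0 (shut) to 1.0 (fully open); "grasp_force": force on a finger pad.
Only numpy, scipy, OpenCV 4.12 (cv2) and the standard library are available. Lean on these libraries where they do the work, as an engineer would, in place of code of your own. Each camera call takes 0.05 s, during which the arm holds its last target. There are 200 camera calls.

## Working session

There is one attempt and no reset: what is moved stays moved. The work goes in short steps, Python scripts to look and compute and a tool call to move; the robot and the scene stay as the last step left them, time stands still between calls to the robot, and variables do not carry over. Pictures are saved under pics/ and viewed, at most 14 in all, crops included, and the job is handed in when it is done.

Besides the shell and the picture viewer there is one more tool, called as a command line: name --argument value ..., lists and objects as JSON in quotes. drive_tool: Moves the arm, as the interface text tells. Its arguments: {"type":"object","properties":{"moves":{"type":"string"},"force":{"type":"number"}},"required":["moves"]}

```bash
ls; mkdir -p pics; python3 - <<'E'
from station import get_state, eyes, ticket, r
import cv2,numpy as np
s=get_state();print(s['clock'],s['ee_pos'],s['tcp_rot'],s['opening'],r.grasp_offset)
a=eyes.capture('top');b=eyes.capture('side')
cv2.imwrite('pics/top0.png',a[:,:,::-1]);cv2.imwrite('pics/side0.png',b[:,:,::-1])
for n in('top','side'):
  c=eyes.calibration(n);print(n,c)
E
```

```text
pics
0.0 [0.22347826 0.63631618 0.23027126] [[-9.43518705e-01  3.31318775e-01 -5.68643116e-04]
 [ 3.31319255e-01  9.43516927e-01 -1.83268758e-03]
 [-7.06793973e-05 -1.91757742e-03 -9.99998159e-01]] 0.9997878858682662 -0.0187
top {'fx': 450.10194820039885, 'fy': 450.10194820039885, 'cx': 317.6880080641047, 'cy': 232.88497929027065, 'distortion': array([0.00913337, 0.        , 0.        , 0.        , 0.        ]), 'R': array([[-0.00195475, -0.99998057, -0.0059198 ],
       [-0.98943232,  0.00279233, -0.14496859],
       [ 0.14498231,  0.00557386, -0.98941855]]), 't': array([-0.12446297,  0.51261812,  0.91867242])}
side {'fx': 438.21320219967834, 'fy': 438.21320219967834, 'cx': 315.2342789044876, 'cy': 236.96109069163973, 'distortion': array([-0.1036469,  0.       ,  0.       ,  0.       ,  0.       ]), 'R': array([[ 0.99540991, -0.09498793, -0.01167902],
       [-0.07038845, -0.64395638, -0.76181733],
       [ 0.06484267,  0.75914259, -0.64768662]]), 't': array([-0.55312374,  0.00358828,  1.08492805])}
```

View pics/top0.png

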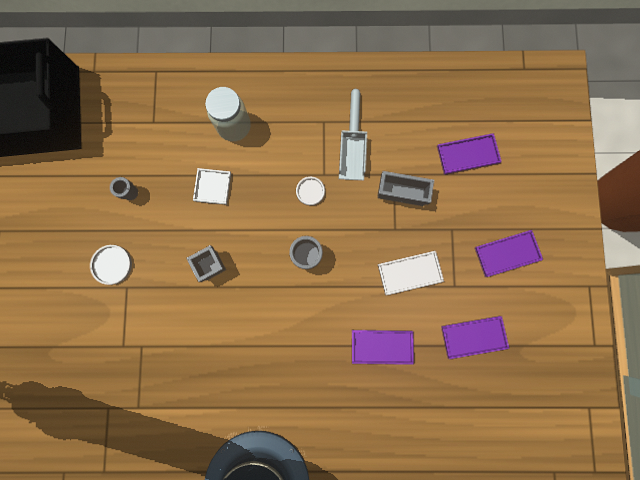

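View pics/side0.png

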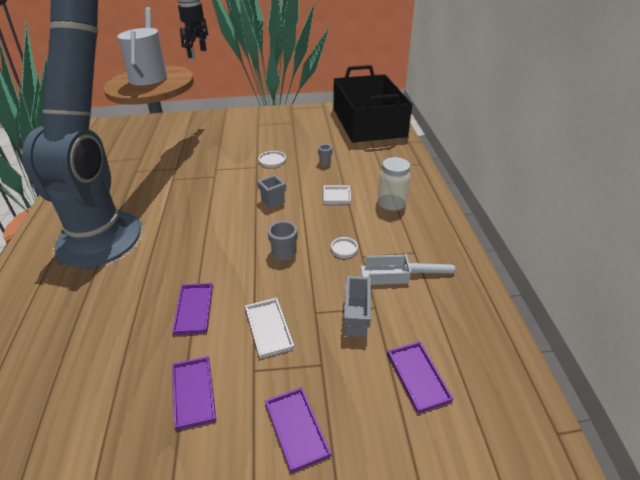

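The top picture shows these pots: small round (121,187), square (206,263), large round (306,252) and oblong (406,189). The white saucers are large round (111,265), square (212,187), small round (310,191) and oblong (411,272). Five trays are oblong-saucer shaped: one white at (411,272), and purple ones at (469,154), (509,253), (475,337) and (383,347). Only the white one fits; purple is excluded. I'll fit silhouettes next and make an enlarged crop.

```bash
cat > h.py <<'E'
import cv2,numpy as np
from scipy.optimize import minimize
from station import get_state,eyes,ticket,r
def proj(c,P):
    return cv2.projectPoints(np.float64(P),cv2.Rodrigues(c['R'])[0],c['t'],np.array([[c['fx'],0,c['cx']],[0,c['fy'],c['cy']],[0,0,1.]]),c['distortion'])[0][:,0]
def unproj(c,uv,z):
    K=np.array([[c['fx'],0,c['cx']],[0,c['fy'],c['cy']],[0,0,1.]])
    n=cv2.undistortPoints(np.float64([[uv]]),K,c['distortion'])[0,0]
    d=c['R'].T@[n[0],n[1],1];o=-c['R'].T@c['t'];return o+d*(z-o[2])/d[2]
def outl(sx,sy,rnd):
    if rnd:
        a=np.linspace(0,2*np.pi,48);return np.c_[np.cos(a)*sx/2,np.sin(a)*sx/2]
    return np.array([[1,1],[1,-1],[-1,-1],[-1,1]])*[sx/2,sy/2]
# name: (sx,sy,rnd,H,saucer)
M={'pL':(.068,.068,1,.068,0),'pS':(.044,.044,1,.054,0),'pQ':(.056,.056,0,.062,0),'pO':(.050,.110,0,.060,0),
   'sL':(.086,.086,1,.012,1),'sS':(.064,.064,1,.012,1),'sQ':(.074,.074,0,.012,1),'sO':(.068,.128,0,.012,1)}
def pts(n,x,y,w,z0=0):
    sx,sy,rd,H,s=M[n];R=np.array([[np.cos(w),-np.sin(w)],[np.sin(w),np.cos(w)]])
    L=[(sx,sy,0),(sx,sy,H)] if s else [(sx-.008,sy-.008,0),(sx-.008,sy-.008,H-.024),(sx,sy,H-.024),(sx,sy,H)]
    return np.vstack([np.c_[outl(a,b,rd)@R.T+[x,y],np.full(len(outl(a,b,rd)),z0+z)] for a,b,z in L])
def mask(img,n,seed):
    hsv=cv2.cvtColor(img,cv2.COLOR_RGB2HSV);s,v=hsv[...,1],hsv[...,2]
    m=((s<60)&(v>150) if M[n][4] else (s<70)&(v>25)).astype(np.uint8)
    m=cv2.morphologyEx(m,cv2.MORPH_OPEN,np.ones((2,2)))
    k,l,st,ce=cv2.connectedComponentsWithStats(m)
    d=[np.min(np.hypot(*(np.argwhere(l==i)-[seed[1],seed[0]]).T)) if st[i,4]>60 else 1e9 for i in range(1,k)]
    c=(l==1+int(np.argmin(d))).astype(np.uint8)
    cs=max(cv2.findContours(c,0,2)[0],key=cv2.contourArea)
    return cv2.convexHull(cs)
def rend(P):
    im=np.zeros((480,640),np.float32)
    h=cv2.convexHull(np.float32(P));cv2.fillConvexPoly(im,np.round(h*16).astype(np.int32),1,cv2.LINE_AA,4);return im
def fit(n,views,z0=0):
    """views: list of (calib,img,seed). returns x,y,yaw,IoU"""
    T=[]
    for c,img,sd in views:
        im=np.zeros((480,640),np.float32);cv2.fillConvexPoly(im,mask(img,n,sd),1);T.append((c,im))
    g=unproj(views[0][0],views[0][2],M[n][3]/2+z0)[:2]
    def cost(p):
        e=0
        for c,t in T:
            q=rend(proj(c,pts(n,*p,z0)));e+=np.abs(q-t).sum()/t.sum()
        return e
    best=None
    for w in ([0] if M[n][2] else [-.5,-.25,0,.25,.5]+([1.2,1.57,1.95] if n[1]=='O' else [])):
        o=minimize(cost,[*g,w],method='Nelder-Mead',options=dict(initial_simplex=np.array([[*g,w],[g[0]+.01,g[1],w],[g[0],g[1]+.01,w],[*g,w+.15]])))
        if best is None or o.fun<best.fun:best=o
    return best.x,best.fun/len(T)
E
python3 - <<'E'
from h import *
a=cv2.imread('pics/top0.png')[:,:,::-1].copy();b=cv2.imread('pics/side0.png')[:,:,::-1].copy()
ct,cs=eyes.calibration('top'),eyes.calibration('side')
S={'pS':((121,187),(325,156)),'pQ':((206,263),(272,193)),'pL':((306,252),(283,240)),'pO':((406,189),(358,305)),
'sL':((111,265),(272,159)),'sQ':((212,187),(337,195)),'sS':((310,191),(344,247)),'sO':((411,272),(270,327))}
v=a.copy()
for n,(p,q) in S.items():
    f,e=fit(n,[(ct,a,p)]);g,e2=fit(n,[(cs,b,q)]);
    print(n,f.round(4),round(e,3),g.round(4),round(e2,3),'r',np.hypot(*f[:2]).round(3))
    cv2.polylines(v,[cv2.convexHull(np.float32(proj(ct,pts(n,*f)))).astype(int)],True,(255,0,0),1)
cv2.imwrite('pics/c1.png',cv2.resize(v[140:365,70:550],None,fx=1.66,fy=1.66)[:,:,::-1])
print('jar',unproj(ct,(224,103),.12),'scoop',unproj(ct,(353,179),.03),unproj(ct,(342,155),.03))
E
```

```text
pS [0.6082 0.2922 0.0902] 0.135 [ 0.6163  0.2899 -0.0102] 0.096 r 0.675
pQ [0.4452 0.107  0.4849] 0.071 [0.4511 0.1064 0.4464] 0.036 r 0.458
pL [ 0.4664 -0.1034  0.1983] 0.061 [ 0.473  -0.1017  0.0782] 0.051 r 0.478
pO [ 0.606  -0.3149 -0.1649] 0.029 [ 0.6455 -0.3151  1.919 ] 0.624 r 0.683
sL [0.4466 0.3233 0.2124] 0.096 [0.4537 0.335  0.0793] 0.425 r 0.551
sQ [ 0.6222  0.1105 -0.0727] 0.067 [ 0.6286  0.1199 -0.1189] 0.153 r 0.632
sS [ 0.6102 -0.1106  0.1138] 0.071 [ 0.6174 -0.1005 -0.0253] 0.19 r 0.62
sO [ 0.4276 -0.3274  3.3707] 0.021 [ 0.4323 -0.319   0.2293] 0.048 r 0.539
jar [0.76618478 0.06281297 0.12      ] scoop [ 0.63161076 -0.20270449  0.03      ] [ 0.68582702 -0.17930376  0.03      ]
```

View pics/c1.png

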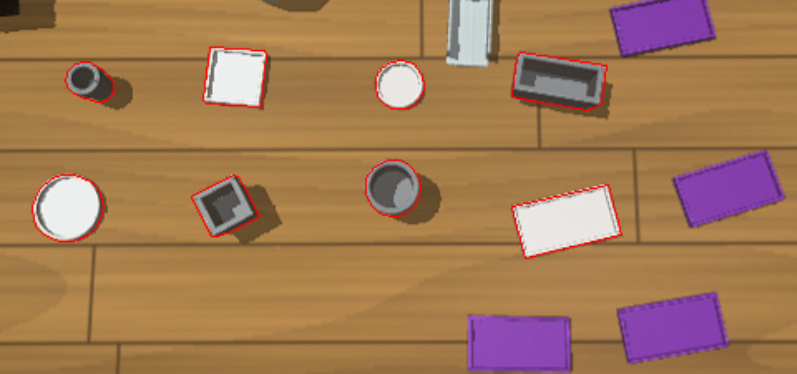

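The crop confirms the white oblong saucer and shows all fits lying on their objects. Reading the crop, the scoop tip is well away from the oblong pot. Now I'll move over the small pot.

drive_tool --moves "0 0 0 0.99 -0.88 0 85;0 0 0 0.99 -0.88 0 85;0 0 0 0.99 -0.88 0 85;0 0 0 0.99 -0.88 0 85;0 0 0 0.99 -0.88 0 85" --force 30

```text
clock: 0.6
ee_pos: [0.3731, 0.5034, 0.2309]
tcp_rot: [[-0.944, 0.331, -0.0], [0.331, 0.944, -0.001], [0.0, -0.001, -1.0]]
force: [0.5, 0.0, -0.9]
opening: 0.994
grasp_force: 0.0
```

drive_tool --moves "0 0 0 0.99 -0.88 0 85;0 0 0 0.99 -0.88 0 85;0 0 0 0.99 -0.88 0 85;0 0 0 0.99 -0.88 0 85;0 0 0 0.99 -0.88 0 85"

```text
clock: 1.1
ee_pos: [0.5214, 0.3715, 0.2309]
tcp_rot: [[-0.944, 0.331, -0.001], [0.331, 0.944, -0.0], [0.001, -0.001, -1.0]]
force: [0.0, 0.5, 0.4]
opening: 0.998
grasp_force: 0.0
```

drive_tool --moves "0 0 0 0.99 -0.88 0 85;0 0 0 0.99 -0.88 0 85;0 0 0 0 0 0 85;0 0 0 0 0 0 85"

```text
clock: 1.5
ee_pos: [0.5806, 0.3188, 0.2307]
tcp_rot: [[-0.943, 0.334, -0.001], [0.334, 0.943, -0.001], [0.001, -0.001, -1.0]]
force: [0.1, 0.5, -0.3]
opening: 0.994
grasp_force: 0.0
```

```bash
python3 - <<'E'
from h import *
s=get_state();c=eyes.calibration('wrist');a=eyes.capture('wrist')
print(s['clock'],s['ee_pos'],s['tcp_rot'].round(3),s['qpos'])
print('cam pos',-c['R'].T@c['t'],c['R'].round(2),c['fx'],c['distortion'])
cv2.imwrite('pics/w1.png',a[:,:,::-1])
print(proj(c,[[.61,.291,.054],[.45,.33,.012],[.445,.107,.062],[.622,.11,.012]]))
E
```

```text
1.5 [0.58055754 0.31876766 0.23067338] [[-0.943  0.334 -0.001]
 [ 0.334  0.943 -0.001]
 [ 0.001 -0.001 -1.   ]] [-35.74429223  25.61081473   4.71455629  90.02994398  -2.25857784
  64.51861943  39.97236989]
cam pos [0.52006475 0.34051384 0.37466527] [[ 0.33  0.94 -0.  ]
 [ 0.91 -0.32  0.26]
 [ 0.24 -0.09 -0.97]] 349.3279309863275 [0.01397634 0.         0.         0.         0.        ]
[[300.4367686  261.33897718]
 [282.73383199  84.35567134]
 [ 33.52125625 160.38587333]
 [155.19813884 311.0274431 ]]
```

View pics/w1.png

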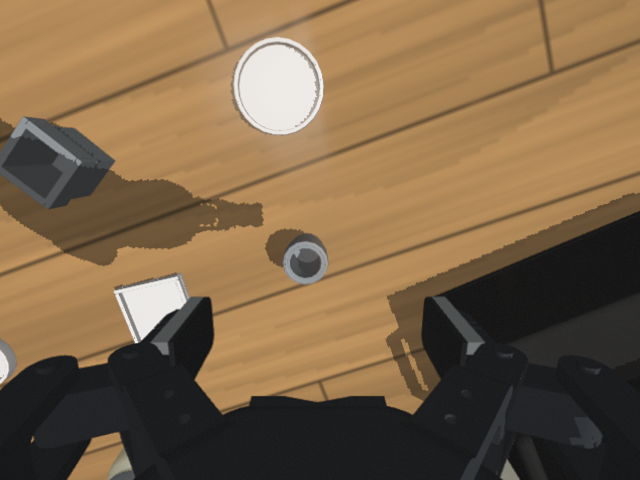

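The wrist picture shows the small pot at (305,260), the large saucer at (278,86), the square pot at (40,160) and part of the square saucer. I'll refine from this view.

```bash
cat >> h.py <<'E'
def look(names,z0=0):
    s=get_state();c=eyes.calibration('wrist');a=eyes.capture('wrist');out={}
    for n,x,y in names:
        sd=proj(c,[[x,y,(.006 if M[n][4] else M[n][3])+z0]])[0]
        f,e=fit(n,[(c,a,tuple(sd))],z0);print(n,f.round(4),'err',round(e,3),'seed',sd.round())
    print(s['clock'],s['ee_pos'].round(4),'psi',np.degrees(np.arctan2(s['tcp_rot'][1,1],s['tcp_rot'][0,1])).round(2))
    return a,c
E
python3 - <<'E'
from h import *
look([('pS',.614,.29),('sL',.450,.33)])
E
```

```text
pS [0.614  0.295  0.1496] err 0.052 seed [299. 267.]
sL [0.4521 0.3254 0.0533] err 0.008 seed [282.  87.]
1.55 [0.5794 0.3204 0.2307] psi 70.66
```

drive_tool --moves "0 0 0 0.57 -0.41 0 85;0 0 0 0.57 -0.41 -1 85;0 0 0 0 0 -1 85;0 0 0 0 0 -1 85;0 0 0 0 0 -1 85"

```text
clock: 2.1
ee_pos: [0.613, 0.2975, 0.1103]
tcp_rot: [[-0.944, 0.329, -0.0], [0.329, 0.944, 0.001], [0.001, 0.001, -1.0]]
force: [-0.1, 0.8, -0.5]
opening: 0.994
grasp_force: 0.0
```

drive_tool --moves "0 0 0 0 0 -1 85;0 0 0 0 0 -1 85;0 0 0 0 0 -1 85;0 0 0 0 0 0 85;0 0 0 0 0 0 85"

```text
clock: 2.6
ee_pos: [0.6135, 0.2969, 0.0215]
tcp_rot: [[-0.944, 0.33, -0.001], [0.33, 0.944, 0.0], [0.001, 0.0, -1.0]]
force: [-0.8, 0.2, -0.5]
opening: 0.995
grasp_force: 0.0
```

drive_tool --moves "0 0 0 0 0 0 30;0 0 0 0 0 0 30;0 0 0 0 0 0 30;0 0 0 0 0 0 30;0 0 0 0 0 0 30" --force 25

```text
clock: 3.1
ee_pos: [0.6152, 0.296, 0.0231]
tcp_rot: [[-0.943, 0.331, 0.002], [0.331, 0.943, 0.001], [-0.002, 0.002, -1.0]]
force: [-1.0, -0.5, 5.8]
opening: 0.497
grasp_force: 26.2
```

drive_tool --moves "0 0 0 0 0 1 30;0 0 0 0 0 1 30;0 0 0 0 0 1 30;0 0 0 0 -0.5 1 30;0 0 0 0 -0.96 0 30"

```text
clock: 3.6
ee_pos: [0.6164, 0.2556, 0.1466]
tcp_rot: [[-0.945, 0.327, 0.008], [0.327, 0.945, 0.006], [-0.006, 0.009, -1.0]]
force: [0.6, -1.0, -0.0]
opening: 0.5
grasp_force: 25.6
```

drive_tool --moves "0 0 0 0 -0.96 0 30;0 0 0 0 -0.96 0 30;0 0 0 0 -0.96 0 30;0 0 0 0 -0.96 0 30;0 0 0 0 -0.96 0 30"

```text
clock: 4.1
ee_pos: [0.614, 0.1064, 0.1415]
tcp_rot: [[-0.943, 0.332, 0.0], [0.332, 0.943, 0.0], [-0.0, 0.0, -1.0]]
force: [0.9, -0.1, 0.2]
opening: 0.498
grasp_force: 25.6
```

drive_tool --moves "0 0 0 0 -0.96 0 30;0 0 0 0 -0.96 0 30;0 0 0 0 -0.96 0 30;0 0 0 0 -0.96 0 30;0 0 0 0 0 0 30"

```text
clock: 4.6
ee_pos: [0.6139, -0.0138, 0.1416]
tcp_rot: [[-0.941, 0.339, 0.0], [0.339, 0.941, -0.003], [-0.001, -0.003, -1.0]]
force: [0.0, -0.2, -0.6]
opening: 0.498
grasp_force: 25.6
```

```bash
python3 - <<'E'
from h import *
s=get_state();c=eyes.calibration('wrist');a=eyes.capture('wrist');print(s['ee_pos'],s['opening'])
t=eyes.capture('top');print('sQ',fit('sQ',[(c,a,tuple(proj(c,[[.6277,.1125,.006]])[0]))]),proj(c,[[.6277,.1125,.006],[.6157,-.1086,.006]]))
cv2.imwrite('pics/w2.png',np.hstack([cv2.resize(a,(400,300)),cv2.resize(t,(400,300))])[:,:,::-1])
E
```

```text
[ 0.61388084 -0.0137735   0.14158595] 0.4979700938954055
sQ (array([ 0.62671222,  0.11225421, -0.1110018 ]), np.float64(0.04668722674250603)) [[472.96784137 196.39191519]
 [212.93750483 272.0681528 ]]
```

View pics/w2.png

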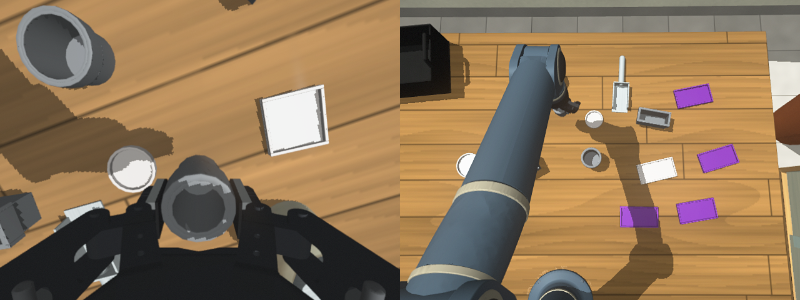

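drive_tool --moves "0 0 0 0.06 -1 0 30;0 0 0 0 -1 0 30;0 0 0 0 -1 0 30;0 0 0 0 -0.15 0 30;0 0 0 0 0 -1 30"

```text
clock: 5.2
ee_pos: [0.6196, -0.1024, 0.115]
tcp_rot: [[-0.943, 0.332, 0.009], [0.332, 0.943, -0.0], [-0.009, 0.003, -1.0]]
force: [0.4, 0.8, -0.1]
opening: 0.497
grasp_force: 25.6
```

drive_tool --moves "0 0 0 0 0 -1 30;0 0 0 0 0 -1 30;0 0 0 0 0 -0.5 30;0 0 0 0 0 -0.25 30;0 0 0 0 0 0 30"

```text
clock: 5.7
ee_pos: [0.6161, -0.101, 0.0282]
tcp_rot: [[-0.944, 0.33, -0.001], [0.33, 0.944, 0.0], [0.001, 0.0, -1.0]]
force: [0.6, -0.2, -1.3]
opening: 0.498
grasp_force: 27.1
```

drive_tool --moves "0 0 0 0 -0.22 0 30;0 0 0 0 0 -0.05 30;0 0 0 0 0 0 30"

```text
clock: 6.0
ee_pos: [0.6162, -0.1087, 0.0278]
tcp_rot: [[-0.943, 0.332, 0.001], [0.332, 0.943, 0.0], [-0.001, 0.0, -1.0]]
force: [-1.2, -0.0, 0.1]
opening: 0.495
grasp_force: 27.2
```

drive_tool --moves "0 0 0 0 0 0 50;0 0 0 0 0 0 62;0 0 0 0 0 0 62;0 0 0 0 0 0 62;0 0 0 0 0 1 62"

```text
clock: 6.5
ee_pos: [0.6129, -0.1079, 0.054]
tcp_rot: [[-0.944, 0.331, -0.009], [0.331, 0.944, 0.001], [0.008, -0.002, -1.0]]
force: [-0.0, 0.2, 0.2]
opening: 0.726
grasp_force: 0.0
```

drive_tool --moves "0 0 0 0 0 1 62;0 0 0 0 0 1 62;0 0 0 0 0.3 1 62;0 0 0 -1 0.3 1 85;0 0 0 0 0 1 85"

```text
clock: 7.0
ee_pos: [0.5827, -0.0893, 0.2079]
tcp_rot: [[-0.944, 0.33, -0.004], [0.33, 0.944, 0.001], [0.004, -0.0, -1.0]]
force: [1.4, -0.1, 0.1]
opening: 0.994
grasp_force: 0.0
```

```bash
python3 - <<'E'
from h import *
s=get_state();c=eyes.calibration('wrist');a=eyes.capture('wrist');print(s['clock'],s['ee_pos'],s['opening'])
print('pL',fit('pL',[(c,a,tuple(proj(c,[[.472,-.101,.06]])[0]))]))
print(proj(c,[[.6157,-.1086,.012],[.6157,-.1086,.058],[.472,-.101,.06]]))
cv2.imwrite('pics/w3.png',a[:,:,::-1])
E
```

```text
7.0 [ 0.58272356 -0.08926563  0.20790656] 0.9937568707906008
pL (array([ 0.47159438, -0.10042666,  0.06454991]), np.float64(0.02357194572687149))
[[310.0169139  256.73496463]
 [308.96399824 271.53588341]
 [256.03386435 104.65248753]]
```

View pics/w3.png

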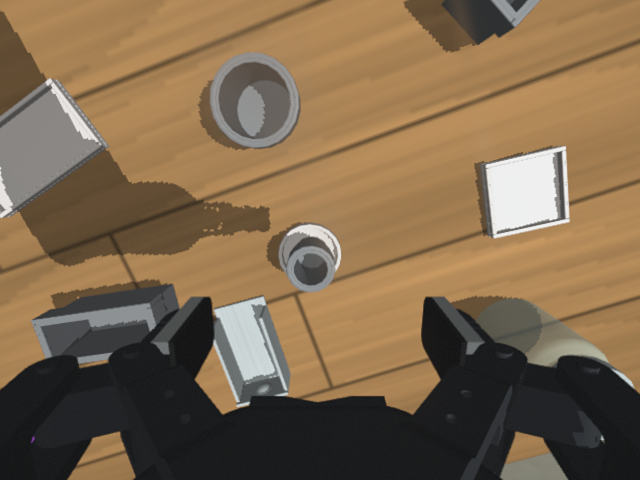

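The small pot (rim at 311,268) sits inside its saucer (310,252). Large pot next, at (255,102).

drive_tool --moves "0 0 0 -0.93 -0.09 0 85;0 0 0 -0.93 -0.09 0 85;0 0 0 -0.93 -0.09 0 85;0 0 0 -0.93 -0.09 0 85;0 0 0 0 0 0 85"

```text
clock: 7.55
ee_pos: [0.471, -0.1022, 0.2071]
tcp_rot: [[-0.943, 0.333, -0.002], [0.333, 0.943, 0.0], [0.002, -0.0, -1.0]]
force: [0.2, -0.8, 0.5]
opening: 0.995
grasp_force: 0.0
```

drive_tool --moves "0 0 0 0 0 -1 85;0 0 0 0 0 -1 85;0 0 0 0 0 -1 85;0 0 0 0 0 0 85;0 0 0 0 0 0 85"

```text
clock: 8.05
ee_pos: [0.4751, -0.1015, 0.1175]
tcp_rot: [[-0.944, 0.331, -0.0], [0.331, 0.944, -0.0], [0.0, -0.0, -1.0]]
force: [1.0, -0.7, -0.3]
opening: 1.0
grasp_force: 0.0
```

drive_tool --moves "0 0 0 -0.08 0.04 0 85;0 0 0 0 0 -1 85;0 0 0 0 0 -1 85;0 0 0 0 0 -0.95 85;0 0 0 0 0 0 85"

```text
clock: 8.55
ee_pos: [0.4707, -0.0998, 0.0275]
tcp_rot: [[-0.944, 0.331, -0.004], [0.331, 0.944, 0.001], [0.004, -0.001, -1.0]]
force: [-0.4, 0.0, -0.8]
opening: 0.997
grasp_force: 0.0
```

drive_tool --moves "0 0 0 0 0 0 50;0 0 0 0 0 0 50;0 0 0 0 0 0 50;0 0 0 0 0 0 50;0 0 0 0 0 0 50"

```text
clock: 9.05
ee_pos: [0.4738, -0.1005, 0.0307]
tcp_rot: [[-0.943, 0.331, 0.004], [0.331, 0.943, -0.0], [-0.004, 0.001, -1.0]]
force: [-0.4, -0.3, 8.4]
opening: 0.78
grasp_force: 31.9
```

drive_tool --moves "0 0 0 0 0 1 50;0 0 0 0 0 1 50;0 0 0 0 0 1 50;0 0 0 0 0 1 50;0 0 0 -0.07 0.95 0 50"

```text
clock: 9.55
ee_pos: [0.4732, -0.0752, 0.1537]
tcp_rot: [[-0.941, 0.338, 0.011], [0.338, 0.941, -0.002], [-0.011, 0.002, -1.0]]
force: [1.4, 1.3, -0.5]
opening: 0.783
grasp_force: 32.1
```

drive_tool --moves "0 0 0 -0.07 0.95 0 50;0 0 0 -0.07 0.95 0 50;0 0 0 -0.07 0.95 0 50;0 0 0 -0.07 0.95 0 50;0 0 0 -0.07 0.95 0 50"

```text
clock: 10.05
ee_pos: [0.4593, 0.0719, 0.1497]
tcp_rot: [[-0.943, 0.332, 0.001], [0.332, 0.943, 0.0], [-0.001, 0.001, -1.0]]
force: [0.4, 0.6, -0.7]
opening: 0.781
grasp_force: 32.1
```

drive_tool --moves "0 0 0 -0.07 0.95 0 50;0 0 0 -0.07 0.95 0 50;0 0 0 -0.07 0.95 0 50;0 0 0 0 0 0 50;0 0 0 0 0 0 50"

```text
clock: 10.55
ee_pos: [0.453, 0.1565, 0.1493]
tcp_rot: [[-0.944, 0.33, 0.001], [0.33, 0.944, 0.0], [-0.001, 0.0, -1.0]]
force: [0.0, -0.8, -0.1]
opening: 0.782
grasp_force: 32.1
```

```bash
python3 - <<'E'
from h import *
a,c=look([('sQ',.6277,.1125)])
print(proj(c,[[.6277,.1125,.006],[.4521,.3254,.006]]))
E
```

```text
sQ [0.6564 0.1476 0.0191] err 15.554 seed [334. 411.]
10.55 [0.453  0.1565 0.1493] psi 70.73
[[333.89385514 411.3949087 ]
 [516.89165159 161.36727539]]
```

drive_tool --moves "0 0 0 0 0.94 0 50;0 0 0 0 0.94 0 50;0 0 0 0 0.94 0 50;0 0 0 0 0.94 0 50;0 0 0 0 0.94 0 50"

```text
clock: 11.1
ee_pos: [0.4538, 0.2965, 0.149]
tcp_rot: [[-0.943, 0.334, 0.0], [0.334, 0.943, -0.001], [-0.001, -0.0, -1.0]]
force: [-0.3, -0.0, -0.6]
opening: 0.778
grasp_force: 32.1
```

drive_tool --moves "0 0 0 0 0.94 0 50;0 0 0 0 0 -1 50;0 0 0 0 0 -1 50;0 0 0 0 0 -1 50;0 0 0 0 0 0 50"

```text
clock: 11.6
ee_pos: [0.4514, 0.3219, 0.0555]
tcp_rot: [[-0.943, 0.333, -0.006], [0.334, 0.943, -0.006], [0.004, -0.008, -1.0]]
force: [-0.9, -0.6, -1.0]
opening: 0.779
grasp_force: 32.1
```

drive_tool --moves "0 0 0 0 0.11 0 50;0 0 0 0 0 -0.5 50;0 0 0 0 0 -0.25 50;0 0 0 0 0 0 50;0 0 0 0 0 0 50"

```text
clock: 12.1
ee_pos: [0.4538, 0.329, 0.0373]
tcp_rot: [[-0.943, 0.332, 0.001], [0.332, 0.943, 0.001], [-0.001, 0.001, -1.0]]
force: [0.9, -0.3, -0.5]
opening: 0.782
grasp_force: 32.1
```

drive_tool --moves "0 0 0 -0.03 -0.1 -0.15 50;0 0 0 0 0 0 50"

```text
clock: 12.3
ee_pos: [0.4538, 0.3283, 0.0346]
tcp_rot: [[-0.943, 0.331, 0.004], [0.331, 0.943, 0.005], [-0.002, 0.006, -1.0]]
force: [-1.7, 0.4, 10.7]
opening: 0.781
grasp_force: 33.0
```

drive_tool --moves "0 0 0 0 0 0 50;0 0 0 0 0 0 50"

```text
clock: 12.5
ee_pos: [0.4538, 0.3282, 0.0346]
tcp_rot: [[-0.943, 0.331, 0.004], [0.331, 0.943, 0.005], [-0.002, 0.006, -1.0]]
force: [-1.7, 1.0, 11.0]
opening: 0.782
grasp_force: 33.0
```

drive_tool --moves "0 0 0 0 0 0 80;0 0 0 0 0 0 85;0 0 0 0 0 0 85;0 0 0 0 0 0.3 85;0 0 0 0 0 1 85"

```text
clock: 13.0
ee_pos: [0.4504, 0.3242, 0.069]
tcp_rot: [[-0.943, 0.331, -0.005], [0.331, 0.943, -0.004], [0.003, -0.006, -1.0]]
force: [-0.2, -0.6, 0.0]
opening: 0.994
grasp_force: 0.0
```

drive_tool --moves "0 0 0 0 0 1 85;0 0 0 0 0 1 85;0 0 0 0 0 1 85;0 0 0 0 -0.5 1 85;0 0 -1 0 -0.8 1 85"

```text
clock: 13.5
ee_pos: [0.4517, 0.2877, 0.2225]
tcp_rot: [[-0.911, 0.412, 0.0], [0.412, 0.911, 0.001], [0.0, 0.001, -1.0]]
force: [0.5, -0.4, 0.4]
opening: 0.997
grasp_force: 0.0
```

drive_tool --moves "0 0 -1 0 -0.9 0 85;0 0 -1 0 -0.9 0 85;0 0 -1 0 -0.9 0 85;0 0 -1 0 -0.9 0 85;0 0 -1 0 -0.9 0 85"

```text
clock: 14.0
ee_pos: [0.452, 0.1505, 0.2213]
tcp_rot: [[-0.649, 0.761, 0.0], [0.761, 0.649, 0.0], [0.0, 0.0, -1.0]]
force: [0.9, 0.6, 0.8]
opening: 0.997
grasp_force: 0.0
```

drive_tool --moves "0 0 -1 0 -0.9 0 85;0 0 -1 0 -0.9 0 85;0 0 -0.6 0.1 -0.3 0 85;0 0 0 0 0 0 85"

```text
clock: 14.4
ee_pos: [0.4558, 0.0875, 0.2212]
tcp_rot: [[-0.461, 0.887, 0.001], [0.887, 0.461, 0.0], [-0.0, 0.001, -1.0]]
force: [0.0, -0.1, -0.9]
opening: 0.994
grasp_force: 0.0
```

```bash
python3 - <<'E'
from h import *
a,c=look([('pQ',.4507,.109),('sQ',.6277,.1125)])
t=eyes.capture('top');ct=eyes.calibration('top')
cv2.imwrite('pics/w4.png',np.hstack([cv2.resize(a,(400,300)),cv2.resize(t[150:350,50:317],(400,300))])[:,:,::-1])
E
```

```text
pQ [0.45   0.1066 0.5001] err 0.008 seed [323. 203.]
sQ [ 0.6279  0.1099 -0.1202] err 0.068 seed [469. 268.]
14.4 [0.4558 0.0875 0.2212] psi 27.44
```

View pics/w4.png

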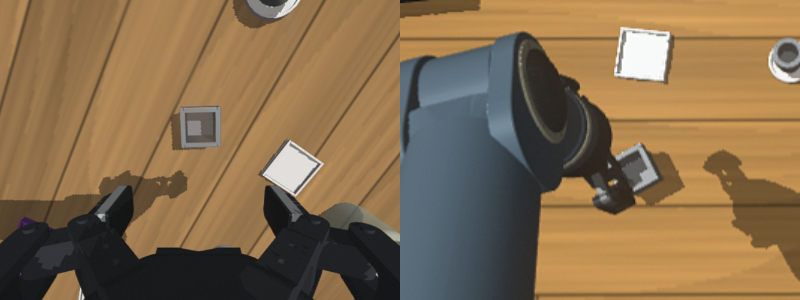

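The square pot is at (200,128) in the left view (half scale), and its saucer is at (292,167). Both fits are good.

drive_tool --moves "0 0 0.24 -0.2 0.64 0 85;0 0 0 0 0 -1 85;0 0 0 0 0 -1 85;0 0 0 0 0 -1 85;0 0 0 0 0 0 85"

```text
clock: 15.0
ee_pos: [0.4459, 0.1096, 0.1277]
tcp_rot: [[-0.486, 0.874, -0.008], [0.874, 0.486, -0.002], [0.002, -0.008, -1.0]]
force: [-0.4, -0.2, -0.2]
opening: 0.996
grasp_force: 0.0
```

drive_tool --moves "0 0 0 0 0 0 85"

```text
clock: 15.1
ee_pos: [0.4491, 0.1096, 0.131]
tcp_rot: [[-0.485, 0.875, -0.001], [0.875, 0.485, 0.0], [0.001, -0.001, -1.0]]
force: [-0.8, 0.4, 0.6]
opening: 0.997
grasp_force: 0.0
```

drive_tool --moves "0 0 -0.05 0 -0.08 -1 85;0 0 0 0 0 -1 85;0 0 0 0 0 -1 85;0 0 0 0 0 -0.5 85;0 0 0 0 0 0 85"

```text
clock: 15.6
ee_pos: [0.4493, 0.1065, 0.0256]
tcp_rot: [[-0.48, 0.877, -0.001], [0.877, 0.48, 0.0], [0.001, -0.001, -1.0]]
force: [-0.0, 0.4, -0.8]
opening: 0.998
grasp_force: 0.0
```

drive_tool --moves "0 0 0 0 0 0 85;0 0 0 0 0 0 40;0 0 0 0 0 0 40;0 0 0 0 0 0 40;0 0 0 0 0 0 40"

```text
clock: 16.1
ee_pos: [0.4504, 0.1061, 0.0272]
tcp_rot: [[-0.479, 0.878, 0.003], [0.878, 0.479, 0.001], [-0.0, 0.003, -1.0]]
force: [-1.1, 0.2, 7.8]
opening: 0.65
grasp_force: 27.2
```

drive_tool --moves "0 0 0 0 0 0 40;0 0 0 0 0 0 40"

```text
clock: 16.3
ee_pos: [0.4503, 0.1061, 0.0272]
tcp_rot: [[-0.479, 0.878, 0.002], [0.878, 0.479, 0.001], [-0.0, 0.003, -1.0]]
force: [-1.6, 0.3, 7.8]
opening: 0.651
grasp_force: 27.2
```

drive_tool --moves "0 0 0 0 0 1 40;0 0 0 0 0 1 40;0 0 0 0 0 1 40;0 0 -0.85 0.9 0 0.5 40;0 0 -0.85 0.9 0.03 0 40"

```text
clock: 16.8
ee_pos: [0.5052, 0.1069, 0.1341]
tcp_rot: [[-0.341, 0.94, 0.006], [0.94, 0.341, 0.003], [0.0, 0.006, -1.0]]
force: [0.6, 0.0, -0.3]
opening: 0.655
grasp_force: 27.4
```

drive_tool --moves "0 0 -0.9 0.9 0.03 0 40;0 0 -0.9 0.9 0.03 0 40;0 0 -0.9 0.9 0.03 0 40;0 0 -0.9 0.9 0.03 0 40;0 0 -0.9 0.5 0.03 0 40"

```text
clock: 17.3
ee_pos: [0.6282, 0.1109, 0.1311]
tcp_rot: [[0.045, 0.999, 0.002], [0.999, -0.045, -0.0], [0.0, 0.002, -1.0]]
force: [0.6, 0.4, 0.0]
opening: 0.652
grasp_force: 27.3
```

drive_tool --moves "0 0 -0.85 0 0 0 40;0 0 0 0 0 0 40;0 0 0 0 0 0 40"

```text
clock: 17.6
ee_pos: [0.6258, 0.1111, 0.1308]
tcp_rot: [[0.114, 0.993, -0.0], [0.993, -0.114, 0.0], [-0.0, -0.0, -1.0]]
force: [0.5, -0.5, -0.4]
opening: 0.654
grasp_force: 27.3
```

drive_tool --moves "0 0 0 0.05 0.01 -1 40;0 0 0 0 0 -1 40;0 0 0 0 0 -1 40;0 0 0 0 0 -0.28 40;0 0 0 0 0 0 40"

```text
clock: 18.1
ee_pos: [0.6269, 0.1112, 0.0325]
tcp_rot: [[0.115, 0.993, -0.002], [0.993, -0.115, 0.0], [-0.0, -0.002, -1.0]]
force: [0.4, 0.6, -0.6]
opening: 0.655
grasp_force: 27.8
```

drive_tool --moves "0 0 0 0 0 0 40;0 0 0 0 0 0 40"

```text
clock: 18.3
ee_pos: [0.6281, 0.1114, 0.0333]
tcp_rot: [[0.116, 0.993, 0.001], [0.993, -0.116, 0.0], [0.001, 0.001, -1.0]]
force: [0.5, 0.2, 0.1]
opening: 0.653
grasp_force: 27.8
```

Down a touch more, release, rise, and look on the way to the oblong pot.

drive_tool --moves "0 0 0 0 0 -0.1 40;0 0 0 0 0 0 40;0 0 0 0 0 0 75;0 0 0 0 0 0 85;0 0 0 0 0 0 85"

```text
clock: 18.8
ee_pos: [0.6276, 0.1113, 0.0293]
tcp_rot: [[0.116, 0.993, -0.0], [0.993, -0.116, -0.0], [-0.0, -0.0, -1.0]]
force: [0.3, -0.8, 0.7]
opening: 0.994
grasp_force: 0.0
```

drive_tool --moves "0 0 0 0 0 0.5 85;0 0 0 0 0 1 85;0 0 0 0 0 1 85;0 0 0 0 0 1 85;0 0 0 0 0 1 85"

```text
clock: 19.3
ee_pos: [0.6278, 0.1111, 0.1668]
tcp_rot: [[0.116, 0.993, 0.001], [0.993, -0.116, 0.0], [0.0, 0.001, -1.0]]
force: [0.7, -0.5, -0.3]
opening: 0.995
grasp_force: 0.0
```

drive_tool --moves "0 0 0 0 0 1 85;0 0 0 0 -0.5 1 85;0 0 0 0 -0.95 0.5 85;0 0 0 0 -0.95 0 85;0 0 0 0 -0.95 0 85"

```text
clock: 19.8
ee_pos: [0.628, 0.0097, 0.2415]
tcp_rot: [[0.116, 0.993, 0.003], [0.993, -0.116, 0.0], [0.001, 0.003, -1.0]]
force: [0.3, -0.5, -0.4]
opening: 0.996
grasp_force: 0.0
```

drive_tool --moves "0 0 0 0 -0.95 0 85;0 0 0 0 -0.95 0 85;0 0 0 0 -0.95 0 85;0 0 0 0 -0.95 0 85;0 0 0 0 -0.95 0 85"

```text
clock: 20.3
ee_pos: [0.6276, -0.133, 0.2406]
tcp_rot: [[0.116, 0.993, 0.001], [0.993, -0.116, 0.0], [0.0, 0.001, -1.0]]
force: [-0.1, 0.5, -0.4]
opening: 0.994
grasp_force: 0.0
```

drive_tool --moves "0 0 0 0 -0.95 0 85;0 0 0 0 -0.95 0 85;0 0 0 0 -0.95 0 85;0 0 0 0 -0.95 0 85;0 0 0 0 0 0 85"

```text
clock: 20.8
ee_pos: [0.626, -0.2518, 0.2407]
tcp_rot: [[0.123, 0.992, 0.0], [0.992, -0.123, -0.004], [-0.004, 0.001, -1.0]]
force: [-0.8, 0.2, 0.2]
opening: 0.994
grasp_force: 0.0
```

```bash
python3 - <<'E'
from h import *
a,c=look([('pO',.6115,-.313),('sO',.433,-.3255)])
t=eyes.capture('top')
cv2.imwrite('pics/w5.png',np.hstack([cv2.resize(a,(400,300)),cv2.resize(t[150:330,80:320],(400,300))])[:,:,::-1])
E
```

```text
pO [ 0.6098 -0.3137 -0.181 ] err 0.012 seed [310. 284.]
sO [ 0.4277 -0.3257  0.2248] err 0.434 seed [160. 295.]
20.8 [ 0.626  -0.2518  0.2407] psi -7.09
```

View pics/w5.png

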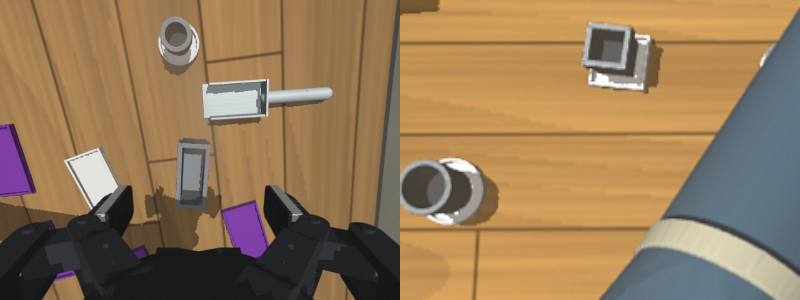

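The picture shows the square and large pots seated in their saucers (right: (608,45) and (430,185)). The oblong pot is at (193,175) on the left, and its white saucer is at (95,178).

drive_tool --moves "0 0 -0.7 -0.27 -1 0 85;0 0 0 -0.27 -1 -1 85;0 0 0 0 0 -1 85;0 0 0 0 0 -1 85;0 0 0 0 0 -1 85"

```text
clock: 21.4
ee_pos: [0.6124, -0.3036, 0.1188]
tcp_rot: [[0.174, 0.985, 0.001], [0.985, -0.174, 0.001], [0.001, 0.001, -1.0]]
force: [-0.2, 0.4, 0.2]
opening: 0.995
grasp_force: 0.0
```

drive_tool --moves "0 0 0 0 0 0 85;0 0 0 0 0 0 85"

```text
clock: 21.6
ee_pos: [0.6123, -0.3044, 0.12]
tcp_rot: [[0.174, 0.985, 0.0], [0.985, -0.174, 0.001], [0.001, 0.0, -1.0]]
force: [0.1, 0.6, 0.7]
opening: 0.994
grasp_force: 0.0
```

drive_tool --moves "0 0 -0.08 -0.08 -0.31 0 85;0 0 0 0 0 -1 85;0 0 0 0 0 -1 85;0 0 0 0 0 -1 85;0 0 0 0 0 -0.2 85"

```text
clock: 22.1
ee_pos: [0.6079, -0.3148, 0.0219]
tcp_rot: [[0.184, 0.983, -0.003], [0.983, -0.184, 0.001], [0.001, -0.003, -1.0]]
force: [-1.0, -0.2, -0.4]
opening: 0.997
grasp_force: 0.0
```

drive_tool --moves "0 0 0 0 0 0 85;0 0 0 0 0 0 85"

```text
clock: 22.3
ee_pos: [0.6105, -0.3162, 0.0258]
tcp_rot: [[0.183, 0.983, 0.003], [0.983, -0.183, -0.002], [-0.001, 0.004, -1.0]]
force: [0.3, -1.5, 1.0]
opening: 0.996
grasp_force: 0.0
```

drive_tool --moves "0 0 0 0 0 0 35;0 0 0 0 0 0 35;0 0 0 0 0 0 35;0 0 0 0 0 0 35;0 0 0 0 0 0 35" --force 35

```text
clock: 22.8
ee_pos: [0.6099, -0.3154, 0.0248]
tcp_rot: [[0.183, 0.983, 0.002], [0.983, -0.183, -0.001], [-0.0, 0.002, -1.0]]
force: [-1.0, 1.2, 6.4]
opening: 0.579
grasp_force: 38.1
```

drive_tool --moves "0 0 0 0 0 1 35;0 0 0 0 0 1 35;0 0 0 0 0 1 35;0 0 0 0 0 1 35;0 0 0.95 -0.8 -0.8 0.5 35"

```text
clock: 23.3
ee_pos: [0.5904, -0.3343, 0.1606]
tcp_rot: [[0.09, 0.996, 0.006], [0.996, -0.09, 0.001], [0.002, 0.006, -1.0]]
force: [0.2, 0.3, -0.8]
opening: 0.579
grasp_force: 37.3
```

drive_tool --moves "0 0 0.95 -0.8 -0.8 0 35;0 0 0.95 -0.8 -0.8 0 35;0 0 0.95 -0.5 -0.5 0 35;0 0 0.93 0 0 0 35;0 0 0 0 0 0 35"

```text
clock: 23.8
ee_pos: [0.5211, -0.4027, 0.1583]
tcp_rot: [[-0.224, 0.974, -0.0], [0.974, 0.224, 0.001], [0.001, -0.0, -1.0]]
force: [-0.0, 0.2, -0.9]
opening: 0.582
grasp_force: 37.3
```

```bash
python3 - <<'E'
from h import *
a,c=look([('sO',.433,-.3255)])
cv2.imwrite('pics/w6.png',a[:,:,::-1])
E
```

```text
sO [ 0.4327 -0.3259  0.2223] err 0.697 seed [231. 113.]
23.8 [ 0.5211 -0.4027  0.1583] psi 12.97
```

View pics/w6.png

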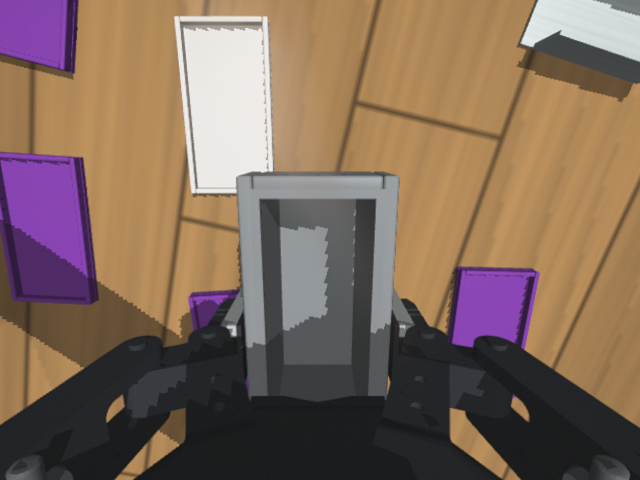

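The white saucer's corners are at (176,17), (268,17) and (193,193), with the fourth hidden behind the held pot. I'll measure from these corners.

```bash
python3 - <<'E'
from h import *
c=eyes.calibration('wrist')
p=[unproj(c,q,.012)[:2] for q in((176,17),(268,17),(193,193))]
print(p,np.linalg.norm(p[0]-p[1]),np.linalg.norm(p[0]-p[2]),(p[1]+p[2])/2,np.degrees(np.arctan2(*(p[0]-p[2])[::-1])),np.degrees(np.arctan2(*(p[1]-p[0])[::-1])))
E
```

```text
[array([ 0.38644124, -0.26948341]), array([ 0.4515931 , -0.25424125]), array([ 0.41516725, -0.39350181])] 0.06691105068340591 0.12730178965447267 [ 0.43338018 -0.32387153] 103.04127150640517 13.167429390178903
```

drive_tool --moves "0 0 0 -0.97 0.86 0 35;0 0 0 -0.97 0.86 0 35;0 0 0 -0.97 0.86 0 35;0 0 0 0 0 -1 35;0 0 0 0 0 -1 35"

```text
clock: 24.35
ee_pos: [0.4359, -0.3233, 0.099]
tcp_rot: [[-0.227, 0.974, 0.004], [0.974, 0.227, -0.001], [-0.001, 0.003, -1.0]]
force: [0.5, -1.0, -1.0]
opening: 0.583
grasp_force: 37.4
```

drive_tool --moves "0 0 0 0 0 -1 35;0 0 0 0 0 -0.6 35;0 0 0 0 0 0 35;0 0 0 0 0 0 35"

```text
clock: 24.75
ee_pos: [0.4355, -0.3243, 0.0506]
tcp_rot: [[-0.227, 0.974, 0.0], [0.974, 0.227, 0.0], [0.0, 0.0, -1.0]]
force: [0.6, -0.1, -0.8]
opening: 0.576
grasp_force: 37.3
```

drive_tool --moves "0 0 0 -0.06 -0.03 -0.4 35;0 0 0 0 0 -0.28 35;0 0 0 0 0 0 35;0 0 0 0 0 0 35"

```text
clock: 25.15
ee_pos: [0.433, -0.3255, 0.03]
tcp_rot: [[-0.226, 0.974, -0.0], [0.974, 0.226, 0.0], [0.0, -0.0, -1.0]]
force: [0.3, -0.0, -1.4]
opening: 0.585
grasp_force: 37.3
```

Nearly at the floor; release, rise and back away for a check.

drive_tool --moves "0 0 0 0 0 -0.04 35;0 0 0 0 0 0 35;0 0 0 0 0 0 75;0 0 0 0 0 0 85;0 0 0 0 0 0 85"

```text
clock: 25.65
ee_pos: [0.4332, -0.3256, 0.029]
tcp_rot: [[-0.227, 0.974, 0.0], [0.974, 0.227, -0.0], [-0.0, 0.0, -1.0]]
force: [-0.1, 0.1, -0.7]
opening: 0.998
grasp_force: 0.0
```

drive_tool --moves "0 0 0 0 0 0.5 85;0 0 0 0 0 1 85;0 0 0 0 0 1 85;0 0 0 0 0 1 85;0 0 0 0 0 1 85"

```text
clock: 26.15
ee_pos: [0.4328, -0.3255, 0.1651]
tcp_rot: [[-0.226, 0.974, 0.0], [0.974, 0.226, 0.0], [0.0, 0.0, -1.0]]
force: [0.3, -0.7, -0.1]
opening: 0.998
grasp_force: 0.0
```

drive_tool --moves "0 0 0 0 0 1 85;0 0 0 0 -1 1 85;0 0 0 0 -1 0 85;0 0 0 0 -1 0 85;0 0 0 0 0 0 85"

```text
clock: 26.65
ee_pos: [0.4315, -0.4199, 0.2243]
tcp_rot: [[-0.221, 0.975, -0.0], [0.975, 0.221, -0.004], [-0.003, -0.001, -1.0]]
force: [-1.0, 0.9, 0.7]
opening: 0.996
grasp_force: 0.0
```

```bash
python3 - <<'E'
from h import *
w,c=look([]);cw=c
t=eyes.capture('top');b=eyes.capture('side');ct,cs=eyes.calibration('top'),eyes.calibration('side')
D={'pS':(.6157,-.1086),'pL':(.4521,.3254),'pQ':(.6275,.111),'pO':(.4334,-.324)}
for n,(x,y) in D.items():
  for nm,c,im in(('top',ct,t),('side',cs,b)):
    ov=im
    w0={'pQ':-.115,'pO':.229}.get(n,0)
    H=M[n][3]
    P=pts(n,x-(.0055 if nm=='top' else 0),y-(.002 if nm=='top' else 0),w0,.004)
    k=len(P)//4
    cv2.polylines(im,[proj(c,P[-k:]).astype(int)],True,(255,0,0),1)
cv2.imwrite('pics/f1.png',np.vstack([cv2.resize(t[150:310,60:460],(800,320)),cv2.resize(b[125:370,180:400],(800,280*800//800)) if 0 else np.hstack([cv2.resize(w,(373,280)),cv2.resize(b[135:375,200:420],(427,280))])])[:,:,::-1])
E
```

```text
26.65 [ 0.4315 -0.4199  0.2243] psi 12.78
```

View pics/f1.png

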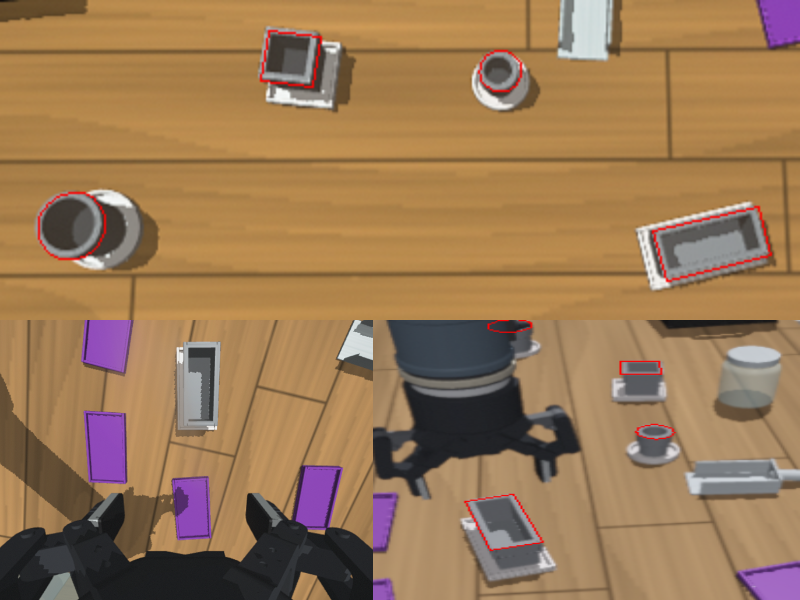

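All four pot rims fall on the predicted outlines, in top view at (290,57), (500,72), (72,225) and (710,243). They stand upright and seated, and the arm is clear.

```bash
python3 -c "
from station import ticket
print(ticket.finish_job())"
```

```text
the job is handed in; nothing more can be done
None
```

All four pots stand released in their matching saucers, with the jar and scoop never touched; the job is handed in, but no verdict came back, and my seating check is from the camera pictures only.

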